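Turn the wax hotplate up four clicks

ROBOT

A 6-joint arm with a two-finger parallel gripper is mounted at the origin on the work surface. World frame = base frame: x ahead of the robot, y to its left, z up, the work surface at z = 0. Lengths are in m, angles in rad, forces in N, time in s.
With the tool pointing down it reaches from about 0.3 to 0.875 m from the base axis. Payload 6.4 kg.
Tool frame: the origin (TCP) lies at the centre of the arm's flange, where the gripper is bolted on; the fingertips stand 173 mm ahead of it and the grasp point (between the pads) lies 155 mm ahead of it; z points along the fingers, y is the line along which they close (so a half turn about z gives the same grasp; the last joint's range is limited). The gripper opens to 85 mm and grips with 20 to 120 N. Pads are 22 mm wide; open, the fingers measure 114 mm over their backs; the gripper's body (76 mm by 85 mm) begins 54 mm behind the grasp point. The pads swing forward as they close: fully open they stand 13 mm farther back than shut.
Start: joints at [-1.403, 0.181, 1.607, -0, 1.354, -0.206], TCP at [0.21, -0.535, 0.405] pointing down, gripper open.
Joint ranges: [-2.99, 2.99], [-0.89, 2.07], [0.3, 2.58], [-1.14, 4.28], [0, 2.63], [-3.12, 3.12]. Speed limits (rad/s): [2.57, 2.57, 3.01, 3.14, 3.14, 3.14].

INTERFACE

Orientations are given as [roll, pitch, yaw] about the fixed x, y, z axes, in that order (R = Rz(yaw) Ry(pitch) Rx(roll)).
In Python, from bench import r, snapshot, get_calibration, workorder, look_for, silhouettes gives the robot as it stands.
- The arm moves only by the tool drive_tool, never from a script. Its arguments are lists of equal length, an entry for each row: "translation": the shift along the tool's x, y, z in mm, a list of three; "dr": the turn, a rotation vector about the tool's x, y, z in rad, a list of three; "claw": the opening, from 0 (shut) to 1 (fully open). In form: {"translation": [[x, y, z], ...], "dr": [[ax, ay, az], ...], "claw": [claw, ...]}. A call has 1 to 10 rows; each row is the pose to reach, as a shift and turn from the pose commanded when the call began, along the tool's axes at that moment; what a row does not reach only later rows make up. A row lasts 1/12 s, in which the tool goes at most 41.7 mm and 7.16 degrees, less where a joint would pass 70% of its speed; a pose out of reach is approached as far as the arm can. A call with a gripper value outside its range is refused whole. The fingers move at their own pace and stop on an object; "squeeze" is the grip in N (left out, the last holds). Time passes only in rows, so rows that repeat a pose let the fingers close. It gives the time, the measured TCP pose, the force, the opening and the grip force at its end, in the units of the state.
- r.state(): the state, without advancing time (a new reading comes with each control period).
- snapshot(name): name is "side" or "top"; returns the picture (480x640x3 uint8, blue, green, red); there is no depth.
- get_calibration(name): a dict with "intrinsics" (3x3 intrinsics, pixels), "dist" ([k1, k2, p1, p2, k3] as OpenCV has them; the pictures are not rectified), "rvec" (rotation vector, rad) and "tvec" (3), from world to camera coordinates, as OpenCV has them. Camera axes: x right, y down, z forward; pixel columns grow to the right and rows downward; lengths in m; the calibration is good to about 2 mm. A picture is of the moment at which its call begins. get_calibration takes no time and is no camera call.
- workorder.finish_job(): hands the job in; it is judged then, once.
Trained networks look in the newest picture that a camera, given by its name, has taken for a name from the list of things; names that differ only in an ending like _2 or _b are one class to them, and where a whole thing is asked for, a point or a joint stands for the part that bears it (a point fixed in the world has none). Each returns a list of dicts, best first, with "confidence" (0 to 1); they miss things now and then, are a little off and sometimes report something else, mostly with a low value. They report only what shows in the picture. A call takes as long as a camera call.
- look_for(camera, label): "rect" ([left, top, right, bottom] in pixels, round what is visible of it).
- silhouettes(camera, label): "mask" (480x640 bool, what is visible of it) and "rect" ([left, top, right, bottom] in pixels, round what is visible of it).
The state is a dict: "clock": time; "joints": joint angles; "dq": joint speeds; "tau": joint torques, N m; "ee_pos": TCP position; "tcp_rot": TCP orientation; "ft_force": force on the tool from outside, world axes, zero at the start; "torque": the same for the moment, N m; "grip_width": finger opening in m; "grasp_force": force on a finger pad.
Only numpy, scipy, OpenCV 4.12 (cv2) and the standard library are available. Lean on these libraries where they do the work, as an engineer would, in place of code of your own. Each camera call takes 0.05 s, during which the arm holds its last target. There are 200 camera calls.

TASK

The wax in the lidded pot is warming too slowly. With the fingertips, push the hotplate's click-stop heat dial round clockwise (hotter) by exactly four clicks from where it stands, and leave it resting in that click. Do it gently, without gripping the dial, and leave the pot, the bowl, the jar and the brush where they are.

Things in the scene. Friction and masses are not known exactly. Their poses are not given: they have to be found in the camera images.
- hotplate: Flat hotplate, fixed, 370 mm deep (its x), 290 mm wide, flat top 64 mm above the table. Origin: centre of its underside. Its -x edge is the front; the front 92 mm of the top is a bare steel strip, behind it black glass. The heat dial stands on the strip, its vertical axis at x = -132 mm, y = 0 of this frame. Do not press on it hard.
- dial: Black heat dial: round skirt 60 mm across, its top 72.5 mm above the table, with an upright bar across its middle, 58 mm long, 14 mm thick, top 94.5 mm above the table. Origin: on its axis, 64 mm above the table; +x along the bar to its pointer end (white line), z up. It only turns about its vertical axis; push either end of the bar sideways. More than 20 N on it, pinching or pushing, fails.
- dial_spindle (a joint): Dial angle, rad, growing clockwise from above (hotter): stops at 0 (off) and 4.608, twelve clicks 24 deg (0.4189 rad) apart from 0. At 0 the pointer end lies 132 deg counter-clockwise from the hotplate's +x. Starts resting in click 1 to 5. Sprung detent: 0.09 N m to leave a click (3.5 N at the bar's end, more nearer the axis), gives way half-way, then snaps by itself into the next click and stays.
- dial_centre (a point): On the dial's axis, level with the top of the skirt (72.5 mm above the table), at the foot of the bar.
- dial_pointer (a point): Top of the bar near its pointer end, 28 mm from the dial's axis, 94.5 mm above the table.
- wax_pot: Lidded steel pot, 154 mm across and 89 mm high with the lid's knob, two side handles (208 mm over them), 0.85 kg, loose on the glass, its centre about 184 mm from the dial's axis. Origin: centre of its underside. Must stay put.
- slip_bowl: White ceramic bowl, 124 mm across, 62 mm high, loose on the table to the robot's left of the hotplate. Origin: centre of its underside. Must stay put.
- glaze_jar: Amber glass jar with a steel cap, 60 mm across, 85 mm high, loose on the table to the robot's right of the hotplate. Origin: centre of its underside. Must stay put.
- hake_brush: Wooden-handled flat brush, 200 mm long, handle 20 mm thick, lying on the table to the robot's right. Origin: under the middle of it, its x axis along the handle. Must stay put.

How it is judged:
By the outcome, as a careful person would: the job done as asked, in the order asked, and still so for the second after the job is handed in, with the robot touching nothing.
It also fails if it takes over 48 s, if anything falls off the work surface, if the arm or the gripper's body presses on something with over 40 N, if the wrist force passes 120 N, or if a joint passes its speed limit or range.

## Working session

There is one attempt and no reset: what is moved stays moved. The work goes in short steps, Python scripts to look and compute and a tool call to move; the robot and the scene stay as the last step left them, time stands still between calls to the robot, and variables do not carry over. Pictures are saved under pics/ and viewed, at most 10 in all, crops included, and the job is handed in when it is done.

Besides the shell and the picture viewer there is one more tool, called after ">>>" as name(argument=value, ...) on one line, values as JSON. drive_tool: Moves the arm, as the interface text tells. Its arguments: {"type":"object","properties":{"translation":{"type":"array"},"dr":{"type":"array"},"claw":{"type":"array"},"squeeze":{"type":"number"}},"required":["translation","dr","claw"]}

```bash
mkdir -p pics; ls
python3 - <<'E'
from bench import r, snapshot, get_calibration, look_for, silhouettes
import cv2
for c in("top","side"):
    im=snapshot(c); cv2.imwrite(f"pics/{c}0.png",im)
    for l in("hotplate","dial","dial_pointer","dial_centre","wax_pot"):
        print(c,l,[(d['rect'],round(d['confidence'],2)) for d in look_for(c,l)[:2]])
    print(get_calibration(c))
print(r.state())
E
```

```text
pics
top hotplate []
top dial [([337.3, 231.0, 366.2, 256.7], 0.84)]
top dial_pointer [([338.1, 226.8, 365.1, 254.2], 0.98)]
top dial_centre [([334.4, 229.7, 362.2, 252.4], 0.74)]
top wax_pot [([292.8, 120.4, 389.5, 194.8], 0.91)]
{'intrinsics': array([[487.32281915,   0.        , 321.43040972],
       [  0.        , 487.32281915, 241.18383997],
       [  0.        ,   0.        ,   1.        ]]), 'dist': array([-0.0652351,  0.       ,  0.       ,  0.       ,  0.       ]), 'rvec': array([ 2.12377837, -2.17775136,  0.13441047]), 'tvec': array([0.02990031, 0.56833871, 1.09473004])}
side hotplate [([297.2, 195.1, 454.9, 303.7], 0.87), ([254.0, 390.8, 342.1, 432.5], 0.56)]
side dial [([319.4, 235.2, 342.8, 255.8], 0.67), ([274.3, 145.1, 312.4, 179.3], 0.16)]
side dial_pointer [([320.9, 238.1, 343.8, 260.4], 0.75)]
side dial_centre [([323.0, 239.0, 340.9, 258.9], 0.89)]
side wax_pot [([365.9, 198.5, 422.1, 251.0], 0.96)]
{'intrinsics': array([[512.43621316,   0.        , 319.12935954],
       [  0.        , 512.43621316, 237.23651939],
       [  0.        ,   0.        ,   1.        ]]), 
[... 181 characters left out ...]
.35262833])}
{'clock': 0.6, 'joints': array([-1.40330514e+00,  1.80770950e-01,  1.60699521e+00, -4.05372223e-05,
        1.35379907e+00, -2.06299109e-01]), 'dq': array([-6.29363039e-05, -8.64135418e-04,  6.67355629e-04,  6.57557499e-04,
       -4.03745040e-04,  8.96273751e-04]), 'tau': array([-1.57862800e-03, -4.44598317e+01, -3.51522052e+01, -3.30537241e-04,
        1.16277308e-03,  2.36338155e-05]), 'ee_pos': array([ 0.20997285, -0.53530514,  0.40470712]), 'tcp_rot': array([3.14157393e+00, 4.43632383e-05, 3.73799026e-01]), 'ft_force': array([0.44809269, 0.29219872, 0.25158876]), 'torque': array([-0.0307659 ,  0.00632582, -0.01641093]), 'grasp_force': 0.0, 'grip_width': 0.08593179941102227}
```

Run:
```python
import cv2,numpy as np
t=cv2.imread("pics/top0.png");s=cv2.imread("pics/side0.png")
cv2.imwrite("pics/a.png",np.hstack([cv2.resize(t[210:280,310:390],(400,350),interpolation=cv2.INTER_CUBIC),cv2.resize(s[220:270,300:360],(400,350),interpolation=cv2.INTER_CUBIC)]))
```

```text
(no output)
```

View pics/top0.png

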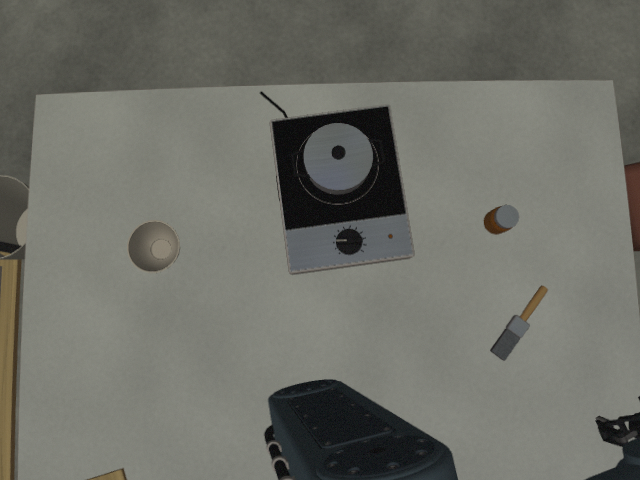

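View pics/a.png

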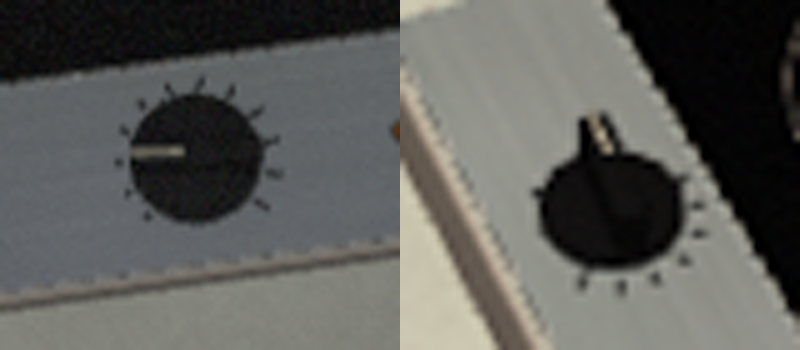

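The top view shows the dial at about (349,242) with its pointer to the left, from (336,241) to (347,240). The plate's corners are about (272,121), (388,106), (413,255) and (290,270). The pot is behind the dial, with the bowl on the left and the jar and brush on the right.

```bash
cat > h.py <<'E'
from bench import get_calibration
import cv2,numpy as np
def bp(c,uv,z):
    k=get_calibration(c);R=cv2.Rodrigues(k['rvec'])[0]
    p=cv2.undistortPoints(np.float64(uv).reshape(-1,1,2),k['intrinsics'],k['dist']).reshape(-1,2)
    d=np.c_[p,np.ones(len(p))]@R; o=-R.T@k['tvec']
    return (o+d*((z-o[2])/d[:,2])[:,None])[:,:2]
def pj(c,P):
    k=get_calibration(c)
    return cv2.projectPoints(np.float64(P).reshape(-1,1,3),k['rvec'],k['tvec'],k['intrinsics'],k['dist'])[0].reshape(-1,2)
E
python3 - <<'E'
from h import *
im=cv2.imread("pics/top0.png")
# corners at top z=.064
C=bp("top",[(272,121),(388,106),(413,255),(290,270)],.064);print(C.round(3))
for a,b in((0,3),(1,2)): d=C[a]-C[b];print("yaw",np.degrees(np.arctan2(d[1],d[0])),np.hypot(*d))
for a,b in((0,1),(3,2)): d=C[a]-C[b];print("yaw",np.degrees(np.arctan2(-d[0],d[1])),np.hypot(*d))
# dark blob of dial
g=im[225:262,328:370].max(2);m=(g<60).astype(np.uint8);m=cv2.morphologyEx(cv2.morphologyEx(m,cv2.MORPH_CLOSE,np.ones((5,5))),cv2.MORPH_OPEN,np.ones((7,7)))
c=max(cv2.findContours(m,0,1)[0],key=cv2.contourArea);e=cv2.fitEllipse(c);print(e)
print("top dial",bp("top",[np.array(e[0])+(328,225),(349.4,242)],.0725))
print("side dial",bp("side",[(300+612/400*60*0+ (612-400)*.15,220+210*50/350)],.0725))
P=bp("top",[(336.4,240.6),(346.8,240.2)],.0945);d=P[0]-P[1];print(P,"ptr ang",np.degrees(np.arctan2(d[1],d[0])))
print("side ptr",bp("side",[(300+197*.15,220+115/7),(300+209*.15,220+150/7)],.0945))
E
```

```text
[[ 0.854  0.125]
 [ 0.884 -0.15 ]
 [ 0.529 -0.191]
 [ 0.502  0.088]]
yaw 6.006773601863129 0.3542013215364827
yaw 6.551787577020193 0.3576856078059996
yaw 6.21295836338798 0.2765051202811415
yaw 5.500556597431421 0.27991661231060055
((20.806825637817383, 15.985612869262695), (25.950082778930664, 27.487388610839844), 86.64990234375)
top dial [[ 0.56315194 -0.04610865]
 [ 0.56081761 -0.04736897]]
side dial [[ 0.56550841 -0.05266873]]
[[ 0.56183559 -0.0176459 ]
 [ 0.56213793 -0.04059226]] ptr ang 90.7548719835771
side ptr [[ 0.5680772  -0.02279633]
 [ 0.56725516 -0.04222897]]
```

>>> drive_tool(translation=[[40,-29,0],[80,-58,0],[120,-87,0],[160,-116,0],[190,-140,0],[220,-162,0],[250,-184,0],[280,-206,0],[310,-228,0],[330,-242,0]], dr=[[0,0,-0.1],[0,0,-0.22],[0,0,-0.34],[0,0,-0.46],[0,0,-0.58],[0,0,-0.7],[0,0,-0.82],[0,0,-0.94],[0,0,-1.06],[0,0,-1.18]], claw=[0,0,0,0,0,0,0,0,0,0])

```text
clock: 1.43
ee_pos: [0.4296, -0.187, 0.4051]
tcp_rot: [3.141, 0.0, 1.56]
ft_force: [1.1, -0.0, 0.1]
grip_width: 0.0001
grasp_force: 0.0
```

>>> drive_tool(translation=[[22,13,0],[44,26,0],[66,39,0],[88,52,0],[110,65,0],[130,78,0],[145,88,0],[158,96,0],[168,102,0],[173,105,0]], dr=[[0,0,-0.12],[0,0,-0.24],[0,0,-0.36],[0,0,-0.48],[0,0,-0.6],[0,0,-0.72],[0,0,-0.84],[0,0,-0.96],[0,0,-1.08],[0,0,-1.2]], claw=[0,0,0,0,0,0,0,0,0,0])

```text
clock: 2.27
ee_pos: [0.5373, -0.017, 0.4047]
tcp_rot: [3.141, 0.0, 2.761]
ft_force: [0.4, -0.5, -0.5]
grip_width: -0.0002
grasp_force: 0.0
```

>>> drive_tool(translation=[[0,0,10],[0,0,25],[0,0,50],[0,0,75],[0,0,95],[0,0,110],[0,0,120],[0,0,125],[0,0,125]], dr=[[0,0,-0.12],[0,0,-0.24],[0,0,-0.36],[0,0,-0.388],[0,0,-0.388],[0,0,-0.388],[0,0,-0.388],[0,0,-0.388],[0,0,-0.388]], claw=[0,0,0,0,0,0,0,0,0])

```text
clock: 3.02
ee_pos: [0.5365, -0.0183, 0.2789]
tcp_rot: [3.141, -0.002, -3.141]
ft_force: [-0.1, 1.1, -0.3]
grip_width: 0.0
grasp_force: 0.0
```

Run:
```python
from h import *
from bench import r,snapshot
t=snapshot("top");s=snapshot("side");st=r.state();print(st['clock'],st['ee_pos'],st['tcp_rot'],st['joints'],st['ft_force'])
p=st['ee_pos']
def cr(c,im,u,v,k):
    o=im.copy()
    im=cv2.resize(o[v-37:v+38,u-25:u+25] if 0 else o[v-38:v+37,u-25:u+25],(400,600),interpolation=cv2.INTER_CUBIC)
    for q,col in((p-[0,0,.173],(0,255,0)),(p-[0,0,.186],(0,0,255)),((.563,-.048,.0725),(255,0,255)),((.563,-.048,.0945),(255,255,0))):
        a=(pj(c,q)[0]-(u-25,v-38))*8+4; cv2.circle(im,tuple(int(x) for x in a),3,col,-1)
    return im
cv2.imwrite("pics/b.png",np.hstack([cr("top",t,348,242,8),cr("side",s,331,247,8)]))
```

```text
3.1167 [ 0.53719111 -0.01842852  0.28050017] [-3.14128416e+00  1.19575992e-03 -3.14134579e+00] [-2.55246255e-01  2.45818016e-01  1.80259024e+00  4.18753792e-06
  1.09194949e+00 -1.82629119e+00] [ 0.89802736  0.35486982 -0.52128693]
```

View pics/b.png

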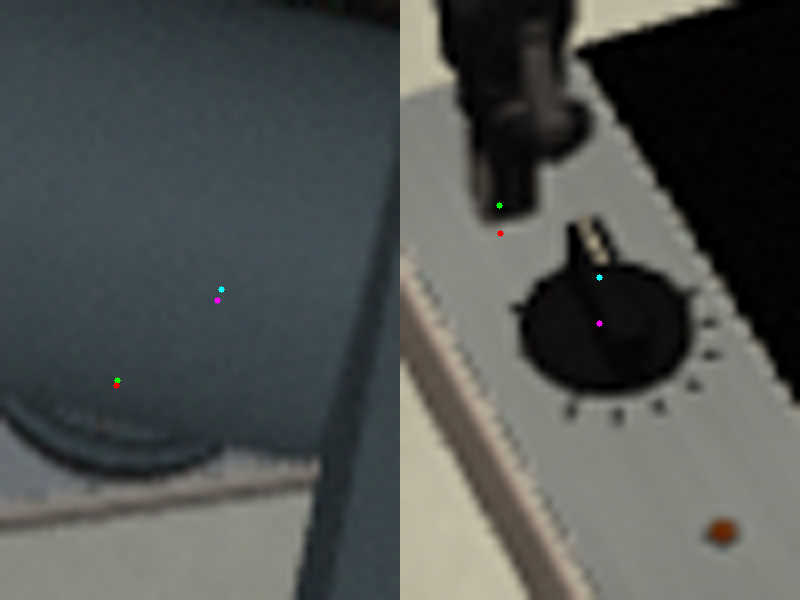

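The side view shows the shut fingertips at crop (480–540, 200–225), in front of the bar's pointer end and clear of it. The tip height fits 173 mm with the fingers shut.

>>> drive_tool(translation=[[0,0,8],[0,0,16],[0,0,22],[0,0,26],[0,0,26],[0,0,26]], dr=[[0,0,0],[0,0,0],[0,0,0],[0,0,0],[0,0,0],[0,0,0]], claw=[0,0,0,0,0,0])

```text
clock: 3.62
ee_pos: [0.5366, -0.0183, 0.2533]
tcp_rot: [3.141, -0.001, -3.141]
ft_force: [0.3, -0.9, 0.3]
grip_width: -0.0002
grasp_force: 0.0
```

```bash
cat >> h.py <<'E'
def pose(th,gap=0,rad=27,c=(564,-49)):
    """tool xy (mm) and yaw deg for flat face at bar angle th (deg), gap mm behind it"""
    t=np.radians(th);u=np.array([np.cos(t),np.sin(t)]);n=np.array([-u[1],u[0]])
    return np.array(c)+rad*u+(18+gap)*n, 90+th
def rel(p0,y0,th,**k):
    p,y=pose(th,**k);d=p-p0;a=np.radians(y0);X=np.array([np.cos(a),np.sin(a)]);Y=np.array([X[1],-X[0]])
    return [round(d@X,1),round(d@Y,1)],round(-np.radians(y-y0),3)
E
python3 - <<'E'
from h import *
from bench import r
st=r.state();print(st['ee_pos'],st['tcp_rot'],st['ft_force'])
p0=st['ee_pos'][:2]*1000
for th,g in [(90,3),(90,0),(87,0),(84,0),(81,0),(78,0),(76,0),(74,0)]: print(th,rel(p0,180,th,gap=g))
E
```

```text
[ 0.53661369 -0.01828472  0.25327609] [ 3.14135384e+00 -8.69885749e-04 -3.14138611e+00] [ 0.32480633 -0.94523846  0.28054477]
90 ([np.float64(-6.4), np.float64(-3.7)], np.float64(-0.0))
90 ([np.float64(-9.4), np.float64(-3.7)], np.float64(-0.0))
87 ([np.float64(-10.8), np.float64(-2.8)], np.float64(0.052))
84 ([np.float64(-12.3), np.float64(-2.0)], np.float64(0.105))
81 ([np.float64(-13.8), np.float64(-1.2)], np.float64(0.157))
78 ([np.float64(-15.4), np.float64(-0.6)], np.float64(0.209))
76 ([np.float64(-16.5), np.float64(-0.2)], np.float64(0.244))
74 ([np.float64(-17.5), np.float64(0.2)], np.float64(0.279))
```

Find contact first, going slowly.

>>> drive_tool(translation=[[-3,-2,0],[-6,-3.5,0],[-8,-3.7,0],[-9.4,-3.7,0],[-9.4,-3.7,0]], dr=[[0,0,0],[0,0,0],[0,0,0],[0,0,0],[0,0,0]], claw=[0,0,0,0,0])

```text
clock: 4.03
ee_pos: [0.5464, -0.0222, 0.2538]
tcp_rot: [-3.141, -0.0, -3.141]
ft_force: [-0.8, -0.1, 0.2]
grip_width: 0.0002
grasp_force: 0.4
```

>>> drive_tool(translation=[[-1.4,0.9,0],[-2.9,1.7,0],[-2.9,1.7,0]], dr=[[0,0,0.052],[0,0,0.105],[0,0,0.105]], claw=[0,0,0])

```text
clock: 4.28
ee_pos: [0.5489, -0.0203, 0.2536]
tcp_rot: [-3.141, -0.001, 3.035]
ft_force: [-1.9, -0.9, 1.4]
grip_width: -0.0002
grasp_force: 1.0
```

Contact, about 2 N. I'll tabulate the rest of the arc.

Run:
```python
from h import *
for s in ([84,82,80,78,76,75],[75,72,68,64,60,57,54,52],[52,48,44,40,36,33,30,28],[28,24,20,16,12,9,6,4]):
    p0,y0=pose(s[0]); print(s[0],[(t,)+tuple(map(float,rel(p0,y0,t)[0]))+(float(rel(p0,y0,t)[1]),) for t in s[1:]])
```

```text
84 [(82, -1.0, 0.6, 0.035), (80, -1.9, 1.2, 0.07), (78, -2.9, 1.7, 0.105), (76, -3.9, 2.2, 0.14), (75, -4.4, 2.5, 0.157)]
75 [(72, -1.4, 0.9, 0.052), (68, -3.4, 2.0, 0.122), (64, -5.5, 2.9, 0.192), (60, -7.6, 3.7, 0.262), (57, -9.2, 4.2, 0.314), (54, -10.9, 4.7, 0.367), (52, -12.0, 4.9, 0.401)]
52 [(48, -1.9, 1.2, 0.07), (44, -3.9, 2.2, 0.14), (40, -6.0, 3.2, 0.209), (36, -8.1, 3.9, 0.279), (33, -9.8, 4.4, 0.332), (30, -11.4, 4.8, 0.384), (28, -12.5, 5.0, 0.419)]
28 [(24, -1.9, 1.2, 0.07), (20, -3.9, 2.2, 0.14), (16, -6.0, 3.2, 0.209), (12, -8.1, 3.9, 0.279), (9, -9.8, 4.4, 0.332), (6, -11.4, 4.8, 0.384), (4, -12.5, 5.0, 0.419)]
```

>>> drive_tool(translation=[[-1,0.6,0],[-1.9,1.2,0],[-2.9,1.7,0],[-2.9,1.7,0]], dr=[[0,0,0.035],[0,0,0.07],[0,0,0.105],[0,0,0.105]], claw=[0,0,0,0])

```text
clock: 4.62
ee_pos: [0.5522, -0.0188, 0.2537]
tcp_rot: [3.141, 0.0, 2.932]
ft_force: [1.4, 0.1, 0.3]
grip_width: -0.0002
grasp_force: 0.0
```

>>> drive_tool(translation=[[-1,0.5,0],[-1.5,0.8,0],[-1.5,0.8,0]], dr=[[0,0,0.035],[0,0,0.052],[0,0,0.052]], claw=[0,0,0])

```text
clock: 4.87
ee_pos: [0.5539, -0.0184, 0.2538]
tcp_rot: [3.141, 0.001, 2.881]
ft_force: [-0.2, -0.3, -0.7]
grip_width: 0.0001
grasp_force: 0.0
```

Run:
```python
from h import *
from bench import r,snapshot
s=snapshot("side");print(r.state()['ft_force'],r.state()['ee_pos'])
cv2.imwrite("pics/c.png",cv2.resize(s[209:284,306:356],(400,600),interpolation=cv2.INTER_CUBIC))
```

```text
[-0.10106251 -0.0215276  -0.31786132] [ 0.55382441 -0.01844721  0.2537598 ]
```

View pics/c.png

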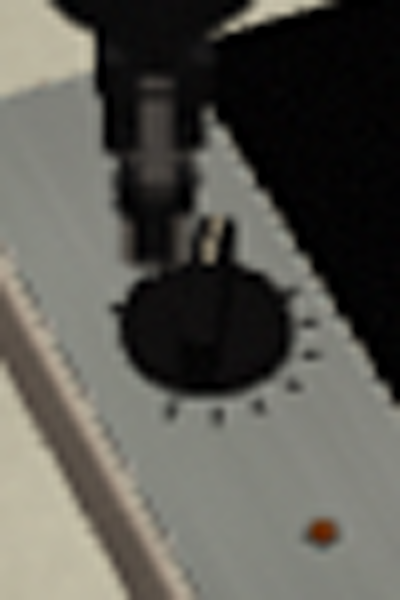

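The dial snapped on one click: the pointer is now at crop (215,235), leaning right, and there's no force. Next click.

>>> drive_tool(translation=[[-1.4,0.9,0],[-3.4,2,0],[-5.5,2.9,0],[-7.6,3.7,0],[-7.6,3.7,0]], dr=[[0,0,0.052],[0,0,0.122],[0,0,0.192],[0,0,0.262],[0,0,0.262]], claw=[0,0,0,0,0])

```text
clock: 5.33
ee_pos: [0.5618, -0.0168, 0.2535]
tcp_rot: [-3.141, -0.001, 2.617]
ft_force: [-1.7, 0.1, 1.1]
grip_width: 0.0
grasp_force: 0.9
```

>>> drive_tool(translation=[[-1,0.6,0],[-1.9,1.2,0],[-2.9,1.7,0],[-2.9,1.7,0]], dr=[[0,0,0.035],[0,0,0.07],[0,0,0.105],[0,0,0.105]], claw=[0,0,0,0])

```text
clock: 5.67
ee_pos: [0.5656, -0.0169, 0.2538]
tcp_rot: [3.141, 0.001, 2.515]
ft_force: [0.7, 0.5, -0.1]
grip_width: -0.0003
grasp_force: 0.0
```

>>> drive_tool(translation=[[-1.9,1.2,0],[-3.9,2.2,0],[-6,3.2,0],[-8.1,3.9,0],[-9.2,4.2,0],[-9.2,4.2,0]], dr=[[0,0,0.07],[0,0,0.14],[0,0,0.209],[0,0,0.279],[0,0,0.314],[0,0,0.314]], claw=[0,0,0,0,0,0])

```text
clock: 6.17
ee_pos: [0.5753, -0.0188, 0.2536]
tcp_rot: [-3.142, -0.0, 2.201]
ft_force: [0.3, 0.3, 1.0]
grip_width: 0.0002
grasp_force: 0.1
```

>>> drive_tool(translation=[[-1,0.6,0],[-1.9,1.2,0],[-2.9,1.7,0],[-2.9,1.7,0]], dr=[[0,0,0.035],[0,0,0.07],[0,0,0.105],[0,0,0.105]], claw=[0,0,0,0])

```text
clock: 6.5
ee_pos: [0.5786, -0.0204, 0.2538]
tcp_rot: [3.141, 0.001, 2.096]
ft_force: [-0.3, 1.1, 0.3]
grip_width: -0.0002
grasp_force: 0.0
```

Run:
```python
from h import *
from bench import r,snapshot
s=snapshot("side");print(r.state()['ft_force'],r.state()['ee_pos'])
cv2.imwrite("pics/d.png",cv2.resize(s[209:284,306:356],(400,600),interpolation=cv2.INTER_CUBIC))
```

```text
[0.34343026 0.04034768 0.06051178] [ 0.57847587 -0.02028658  0.25378253]
```

View pics/d.png

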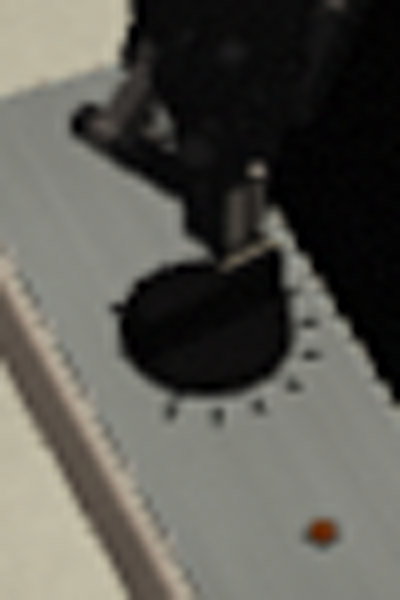

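Run:
```python
from h import *
for th in(90,66,42,18,-6):
    t=np.radians(th);print(th,((pj("side",[[.564+.028*np.cos(t),-.049+.028*np.sin(t),.0945],[.564+.014*np.cos(t),-.049+.014*np.sin(t),.0945]])-(306,209))*8).round(0).tolist())
```

```text
90 [[175.0, 218.0], [187.0, 247.0]]
66 [[210.0, 216.0], [205.0, 246.0]]
42 [[243.0, 225.0], [221.0, 250.0]]
18 [[268.0, 241.0], [234.0, 258.0]]
-6 [[282.0, 264.0], [241.0, 270.0]]
```

The white line runs from (220,268) to (275,240), which matches 18° and so three clicks. One more click to go.

>>> drive_tool(translation=[[-1.9,1.2,0],[-3.9,2.2,0],[-6,3.2,0],[-7,3.6,0],[-7,3.6,0]], dr=[[0,0,0.07],[0,0,0.14],[0,0,0.209],[0,0,0.244],[0,0,0.244]], claw=[0,0,0,0,0])

```text
clock: 6.97
ee_pos: [0.5847, -0.0242, 0.2535]
tcp_rot: [-3.141, -0.001, 1.851]
ft_force: [-1.0, 1.5, 0.3]
grip_width: -0.0001
grasp_force: 0.9
```

>>> drive_tool(translation=[[-1,0.6,0],[-1.9,1.2,0],[-2.9,1.7,0],[-3.9,2.2,0],[-4.9,2.7,0],[-4.9,2.7,0]], dr=[[0,0,0.035],[0,0,0.07],[0,0,0.105],[0,0,0.14],[0,0,0.175],[0,0,0.175]], claw=[0,0,0,0,0,0])

```text
clock: 7.47
ee_pos: [0.5891, -0.0287, 0.2538]
tcp_rot: [3.141, 0.0, 1.677]
ft_force: [0.1, 0.3, -0.3]
grip_width: 0.0005
grasp_force: 0.0
```

Run:
```python
from h import *
from bench import r,snapshot
s=snapshot("side");print(r.state()['ft_force'],r.state()['ee_pos'],r.state()['joints'])
cv2.imwrite("pics/e.png",cv2.resize(s[209:284,306:356],(400,600),interpolation=cv2.INTER_CUBIC))
```

```text
[-0.66497229 -0.93741975 -0.82777325] [ 0.58900482 -0.02855461  0.25376623] [-2.49533205e-01  3.87843566e-01  1.67830743e+00 -1.13272307e-04
  1.07493196e+00 -3.56574037e-01]
```

View pics/e.png

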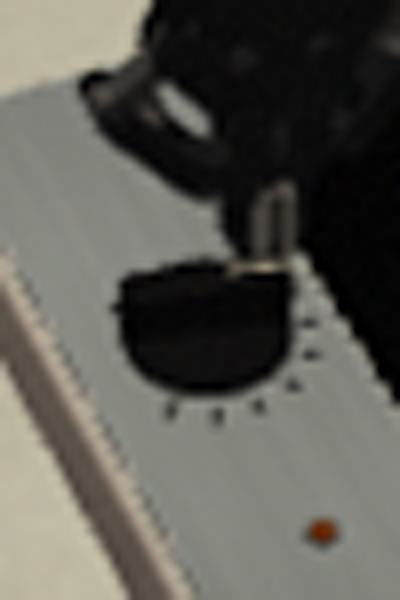

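The pointer end is now at about (285,265), as expected for −6° (four clicks), with no force. Backing off, then up and aside.

>>> drive_tool(translation=[[4,0,0],[9,0,0],[10,0,-20],[10,0,-50],[10,0,-85],[10,0,-120],[10,0,-150],[40,-20,-160],[75,-40,-160],[110,-60,-160]], dr=[[0,0,0],[0,0,0],[0,0,0],[0,0,0],[0,0,0],[0,0,0],[0,0,0],[0,0,0],[0,0,0],[0,0,0]], claw=[0,0,0,0,0,0,0,0,0,0])

```text
clock: 8.35
ee_pos: [0.5171, 0.0756, 0.415]
tcp_rot: [3.139, 0.0, 1.675]
ft_force: [-0.7, 0.8, -0.2]
grip_width: 0.0001
grasp_force: 0.0
```

>>> drive_tool(translation=[[30,-20,0],[60,-40,0],[90,-60,0],[120,-80,0],[150,-100,0],[175,-115,0],[190,-120,0],[190,-120,0]], dr=[[0,0,0],[0,0,0],[0,0,0],[0,0,0],[0,0,0],[0,0,0],[0,0,0],[0,0,0]], claw=[0,0,0,0,0,0,0,0])

```text
clock: 9.02
ee_pos: [0.3767, 0.2536, 0.4138]
tcp_rot: [3.141, -0.001, 1.68]
ft_force: [0.2, 0.2, -0.5]
grip_width: 0.0002
grasp_force: 0.0
```

Run:
```python
from h import *
from bench import r,snapshot
t=snapshot("top");s=snapshot("side");print(r.state()['ft_force'],r.state()['ee_pos'])
cv2.imwrite("pics/f.png",np.hstack([cv2.resize(t[204:279,324:374],(400,600),interpolation=cv2.INTER_CUBIC),cv2.resize(s[209:284,306:356],(400,600),interpolation=cv2.INTER_CUBIC)]))
cv2.imwrite("pics/g.png",t)
```

```text
[ 1.39033273  0.52785997 -0.19047502] [0.37835027 0.2517262  0.41379586]
```

View pics/f.png

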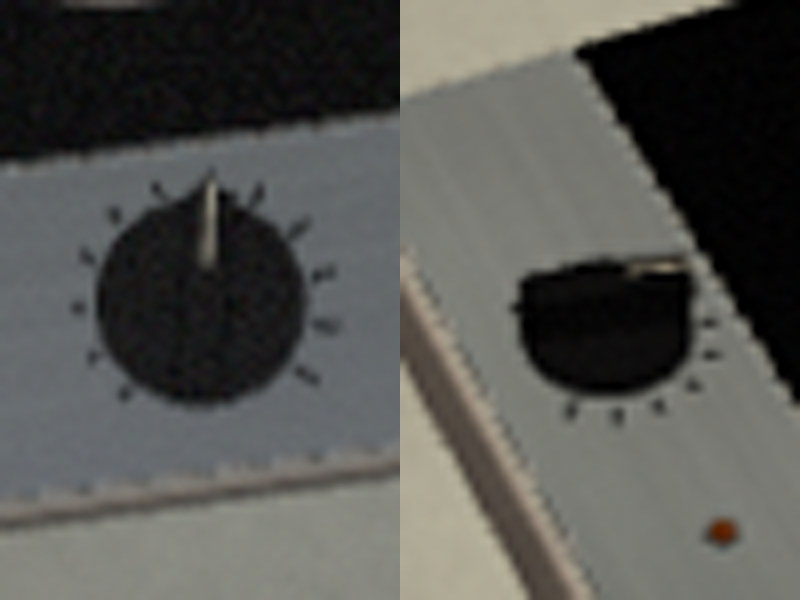

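View pics/g.png

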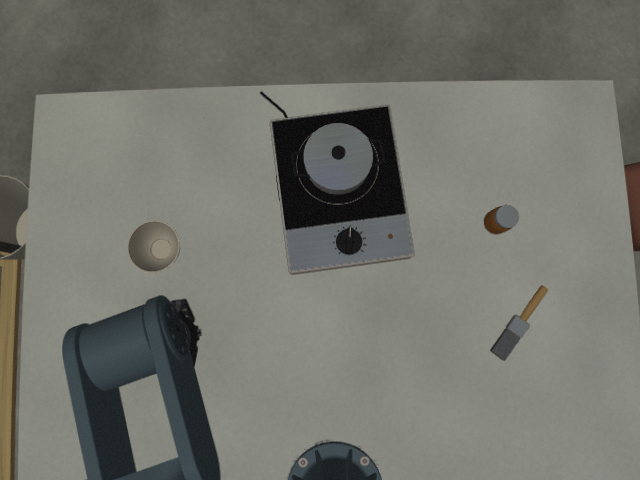

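The pointer now covers tick 6. It started at tick 2, and it has turned about 95.6° in the top view, so that's four clicks. The pot, bowl, jar and brush look unmoved. Handing in.

```bash
python3 -c "
from bench import workorder
print(workorder.finish_job())"
```

```text
the job is handed in; nothing more can be done
None
```

I pushed the heat dial exactly four clicks clockwise, from click 2 to click 6. It rests in that click, contact forces read about 2 N between pushes, the pot, bowl, jar and brush look unmoved in the final picture, and the job is handed in.

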